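# Put the fold-breaking bar away in its spring clip

## Task

Put the round aluminium bar with the square rubber ends away in its clip holder: lay it level across both forks of the plywood-based holder and press it down past the sprung jaw until it is fully home and the jaw has snapped shut over it, then let go. Press it in rather than dropping it in, and leave the other things on the table where they are.

Things in the scene. Friction and masses are not known exactly. Their poses are not given: they have to be found in the camera images.
- bar: Round aluminium bar, 24 mm diameter, 200 mm long overall, about 0.3 kg, with a black rubber block (40 x 40 mm, 14 mm long) on each end to stop it rolling. Lies level on the table. Origin at its middle, on the centre line, 20 mm above the table at the start; x runs along the bar. Bare round part: x = -86 to 86 mm. Both ends alike.
- clip: Fixed holder: plywood base 150 (x) x 90 x 12 mm, two steel forks at x = -52 and +52 mm, each 16 mm wide in x, only a low axle (under 24 mm) between. Origin: centre of the underside; x along the stored bar. Fork: floor 40 mm high; fixed dark prong, inner face y = -12.5 mm, 72 mm high, flared outward above to 89 mm; on +y the bright sprung jaw. Mouth at the flared tops about 40 mm wide.
- clip_seat (a point): Where the bar's centre belongs when home: over the holder's middle, 52 mm above the table, midway between the forks. Axes as the holder's; x along the seated bar, either way round.
- jaw (a joint): Angle (rad) of the sprung jaw, one part with a hooked finger at each fork, hinged on a line along x at y = 18, z = 20 mm in the holder's frame. 0 = shut; grows as the tops swing out to +y. The bar, pushed down (10 to 20 N) on the sloping tops (90 mm high), opens it to about 0.16 and it springs shut over the bar. Hooks overhang the seated bar at 62 to 69 mm.
- tape: Bystander: roll of clear packing tape lying flat, 100 mm across, 48 mm high.
- mallet: Bystander: wooden mallet lying down, 240 mm long; origin under its middle.
- batten: Bystander: plain square wooden stick, 200 x 24 x 24 mm, no end blocks (not the bar).
- knife: Bystander: utility knife with an orange grip, 145 mm long, 18 mm high.
- glue: Bystander: glue jar with black cap, 64 mm across, 110 mm high.
- cup: Bystander: white plastic cup, 76 mm across, 95 mm high.
Mind the look-alikes: they are no part of the job. Several things look just like the bar: the one meant starts farthest to the robot's right. What is shaped like the clip but turquoise is not meant.

How it is judged:
On the way:
1. the bar is pressed home in both forks, the jaw shut over it, with the gripper's fingers still on it (x of bar in the frame of clip_seat between -0.03 and 0.03 m and y of bar in the frame of clip_seat between -0.005 and 0.005 m and z of bar in the frame of clip_seat between -0.004 and 0.004 m and angle between the x axis of bar and the x axis of clip_seat, either way round below 0.07 rad and value of joint jaw below 0.07 rad and contact force between the fingers and bar above 1 N), for 0.1 s.
At the end, for the whole second after the job is handed in: The bar rests in both forks: its centre within 4 mm in height and 5 mm sideways of the seat, within 30 mm of the middle along its length, parallel to the seat within 0.07 rad, the jaw shut (below 0.07 rad), the bar at rest and released (x of bar in the frame of clip_seat between -0.03 and 0.03 m and y of bar in the frame of clip_seat between -0.005 and 0.005 m and z of bar in the frame of clip_seat between -0.004 and 0.004 m and angle between the x axis of bar and the x axis of clip_seat, either way round below 0.07 rad and value of joint jaw below 0.07 rad and linear speed of bar below 0.02 m/s and contact force between the fingers and bar below 0.1 N); the robot touches nothing.
It fails at once if a bystander (tape, mallet, batten, knife, glue, cup) moved by more than 30 mm (distance of any of tape, mallet, batten, knife, glue, cup from where it was at the start of the episode above 0.03 m).
It also fails if it takes over 48 s, if anything falls off the work surface, if the arm or the gripper's body presses on something with over 40 N, if the wrist force passes 120 N, or if a joint passes its speed limit or range.

## Robot

A 7-joint arm with a two-finger parallel gripper is mounted at the origin on the work surface. World frame = base frame: x ahead of the robot, y to its left, z up, the work surface at z = 0. Lengths are in m, angles in rad, forces in N, time in s.
With the tool pointing down it reaches from about 0.4 to 0.85 m from the base axis. Payload 4.5 kg.
Tool frame: the origin (TCP) lies on the centre line of the jaws, within the pads' length; the fingertips stand 8 mm ahead of it and the grasp point (between the pads) lies 11 mm behind it; z points along the fingers, x is the direction in which the jaws open and shut, and the axes are right-handed (so a half turn about z gives the same grasp; the last joint's range is limited). The gripper opens to 88 mm and grips with 3 to 60 N. Pads are 18 mm wide; open, the fingers measure 123 mm over their backs; the gripper's body (75 mm by 187 mm) begins 45 mm behind the grasp point.
Start: joints at [1.138, 0.689, -0.195, 1.565, 0.157, 0.902, -0.215], TCP at [0.281, -0.558, 0.247] pointing down, gripper open.
Joint ranges: [-3.01, 3.01], [-0.46, 2.08], [-1.47, 1.51], [0.13, 2.56], [-1, 4.14], [0.04, 2.09], [-2.66, 2.66]. Speed limits (rad/s): [2.57, 2.57, 3.14, 3.14, 3.14, 3.14, 3.14].

## Interface

Orientations are given as a unit quaternion [x, y, z, w].
In Python, from plant import r gives the robot as it stands.
- The arm moves only by the shell command python3 -m pendant 'ROWS' [FORCE]. ROWS is JSON, a list of rows, each a list of 3 entries, a list of its own where there are three numbers: the turn, a rotation vector about the tool's x, y, z in rad, then the shift along the tool's x, y, z in m, then the opening, from 0 (shut) to 1 (fully open). In form: [[[wx, wy, wz], [tx, ty, tz], claw], ...]. A call has 1 to 10 rows; each row is the pose to reach, as a shift and turn from the pose commanded when the call began, along the tool's axes at that moment; what a row does not reach only later rows make up. A row lasts 1/10 s, in which the tool goes at most 50 mm and 8.59 degrees, less where a joint would pass 70% of its speed; a pose out of reach is approached as far as the arm can. A call with a gripper value outside its range is refused whole. The fingers move at their own pace and stop on an object; FORCE is the grip in N (left out, the last holds). Time passes only in rows, so rows that repeat a pose let the fingers close. It gives the time, the measured TCP pose, the force and the opening at its end, in the units of the state.
- r.get_state(): the state, without advancing time (a new reading comes with each control period).
- r.snapshot(name): name is "scene" or "top" or "wrist"; returns a dict with "image" (400x640x3 uint8, red, green, blue), "mtx" (3x3 intrinsics, pixels), "R" (3x3) and "t" (3): a world point X has camera coordinates R X + t; the wrist camera has in their place "T_tool_cam" (4x4, takes a point from camera to tool coordinates, whose origin is the TCP and whose axes are the tool frame's). Camera axes: x right, y down, z forward; pixel columns grow to the right and rows downward; lengths in m; the calibration is good to about 2 mm. A picture is of the moment at which its call begins: read the wrist's pose just before it. There is no depth.
- r.finish_job(): hands the job in, once; it reports no verdict.
The state is a dict: "clock": time; "q": joint angles; "qd": joint speeds; "joint_torque": joint torques, N m; "tool_pos": TCP position; "eef_rot": TCP orientation; "contact_force": force on the tool from outside, world axes, zero at the start; "moment": the same for the moment, N m; "opening": opening from 0.0 (shut) to 1.0 (fully open).
Only numpy, scipy, OpenCV 4.12 (cv2) and the standard library are available. Lean on these libraries where they do the work, as an engineer would, in place of code of your own. Each camera call takes 0.05 s, during which the arm holds its last target. There are 200 camera calls.

## Working session

There is one attempt and no reset: what is moved stays moved. The work goes in short steps, Python scripts to look and compute and a shell command to move; the robot and the scene stay as the last step left them, time stands still between calls to the robot, and variables do not carry over. Pictures are saved under pics/ and viewed, about 8 in all and at most 12, crops included, and the job is handed in when it is done.

```bash
mkdir -p pics; cat > h.py <<'E'
import numpy as np, cv2
from plant import r
from scipy.spatial.transform import Rotation as Ro
def snap(n,f=None):
    s=r.get_state(); d=r.snapshot(n); d['s']=s
    if n=='wrist':
        T=np.eye(4); T[:3,:3]=Ro.from_quat(s['eef_rot']).as_matrix(); T[:3,3]=s['tool_pos']
        C=T@np.array(d['T_tool_cam']); d['R']=C[:3,:3].T; d['t']=-C[:3,:3].T@C[:3,3]
    if f: cv2.imwrite('pics/'+f,d['image'][:,:,::-1]); np.savez('pics/'+f+'.npz',K=d['mtx'],R=d['R'],t=d['t'])
    return d
def ray(c,px,z):
    K,R,t=[np.array(c[k]) for k in('K','R','t')]
    o=-R.T@t; v=R.T@np.linalg.solve(K,[px[0],px[1],1]); return o+v*(z-o[2])/v[2]
def proj(c,X):
    p=c['K']@(c['R']@np.array(X)+c['t']); return p[:2]/p[2]
def load(f): return dict(np.load('pics/'+f+'.npz'))
def delta(xyz,rotvec_world=None):
    s=r.get_state(); R=Ro.from_quat(s['eef_rot']).as_matrix(); return R.T@(np.array(xyz)-s['tool_pos'])
E
python3 - <<'E'
from h import *
snap('top','top.png');snap('scene','scene.png')
for f in('top.png','scene.png'):
    c=load(f);print(-c['R'].T@c['t'])
print(r.get_state())
E
```

```text
[0.25852179 0.00263983 1.16963273]
[ 1.29567871 -0.69479935  1.52070885]
{'clock': 0.1, 'q': array([ 1.13779226,  0.68991867, -0.19449979,  1.56621153,  0.157286  ,
        0.90250684, -0.21510834]), 'qd': array([-0.00026417, -0.00144321, -0.0004065 , -0.00078133,  0.00069935,
        0.00016978,  0.00051845]), 'joint_torque': array([-3.27107024e-03, -5.28498781e+01, -1.27163440e+00, -1.53836149e+01,
       -5.26272040e-02,  1.99551701e-03,  8.30018030e-05]), 'tool_pos': array([ 0.28098106, -0.55766692,  0.24598572]), 'eef_rot': array([ 8.51489701e-01, -5.24370673e-01, -7.35073402e-04, -3.81739616e-04]), 'contact_force': array([ 0.55427156,  0.10594834, -0.28745071]), 'moment': array([0.0131887 , 0.01629332, 0.01132196]), 'opening': 0.9977029500390893}
```

View pics/top.png

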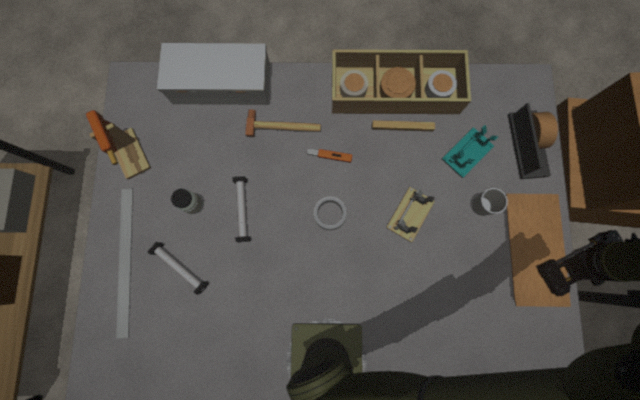

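View pics/scene.png

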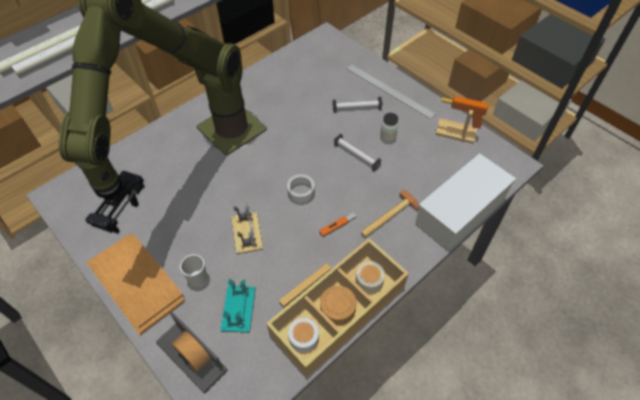

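Top view: bar candidates are A at (241,209) and B at (179,268). The batten (403,125) has no end blocks. A is farther to the robot's right (image right is -y). Plywood clip is at (411,214); the turquoise look-alike is at (470,152). I'll confirm A and measure in one crop.

```bash
python3 - <<'E'
from h import *
im=cv2.imread('pics/top.png'); a=cv2.resize(im[160:300,140:260],None,fx=4,fy=4,interpolation=2); b=cv2.resize(im[180:250,375:445],(400,400),interpolation=2)
a=a[:, :]; b=cv2.copyMakeBorder(b,0,160,0,0,0)[:560]; 
cv2.imwrite('pics/crop.png',np.minimum(255,np.hstack([a[:,:400],b]).astype(int)*1.4).astype('uint8'))
c=load('top.png'); h=cv2.cvtColor(im,cv2.COLOR_BGR2HSV)
# dark rubber ends of bars
m=cv2.inRange(h,(0,0,0),(179,255,45)); n,l,st,ce=cv2.connectedComponentsWithStats(m)
for i in range(1,n):
    if 20<st[i,4]<400 and 140<ce[i][0]<450 and 160<ce[i][1]<300: print('dark',st[i,4],ce[i].round(1),ray(c,ce[i],.03).round(3))
m=cv2.inRange(h,(15,50,90),(35,255,255)); m[:170]=0;m[250:]=0;m[:,:380]=0;m[:,440:]=0
p=cv2.findNonZero(cv2.morphologyEx(m,cv2.MORPH_CLOSE,np.ones((9,9)))); bx=cv2.boxPoints(cv2.minAreaRect(p)); print('base')
for q in bx: print(q,ray(c,q,.012).round(3))
q=bx.mean(0);print(ray(c,q,.012).round(3))
E
```

```text
dark 46 [240.1 179. ] [0.531 0.272 0.03 ]
dark 270 [181.1 198.1] [0.469 0.45  0.03 ]
dark 53 [243.  238.8] [0.346 0.253 0.03 ]
dark 67 [154.9 247.3] [0.318 0.517 0.03 ]
dark 73 [201.  287.1] [0.204 0.369 0.03 ]
base
[385.2615 227.2923] [ 0.387 -0.178  0.012]
[408.8923  185.93845] [ 0.518 -0.255  0.012]
[435.06155 200.8923 ] [ 0.471 -0.334  0.012]
[411.43076 242.24615] [ 0.343 -0.257  0.012]
[ 0.429 -0.256  0.012]
```

View pics/crop.png

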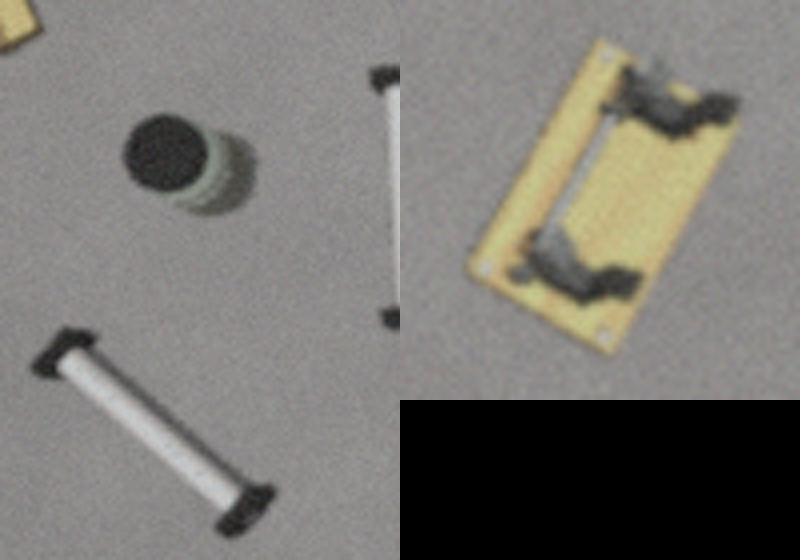

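The measurements fit the sizes given. Bar A has ends at (240,179) and (243,239), 186 mm apart between block centres, centre about (0.438, 0.262). The plywood base measures 152 x 92 mm, centre about (0.429, -0.256), axis about -30°. The crop clipped A at its edge, so I'll confirm it with the wrist camera. The first move is over the clip, to look at it on the way.

```bash
python3 -m pendant '[[[0,0,0.36],[-0.20,-0.27,0],1],[[0,0,0.36],[-0.20,-0.27,0],1],[[0,0,0.36],[-0.20,-0.27,0],1],[[0,0,0.36],[-0.20,-0.27,0],1],[[0,0,0.36],[-0.20,-0.27,0],1],[[0,0,0.36],[-0.20,-0.27,0],1],[[0,0,0.36],[-0.20,-0.27,0],1],[[0,0,0.36],[-0.20,-0.27,0],1],[[0,0,0.36],[-0.20,-0.27,0],1]]' 60; python3 - <<'E'
from h import *
d=snap('wrist','w1.png');print(np.round(d['T_tool_cam'],3),d['s']['q'].round(2))
E
```

```text
clock: 1.0
tool_pos: [0.4325, -0.2574, 0.2466]
eef_rot: [0.745, -0.668, -0.0, 0.0]
contact_force: [0.2, -0.5, -0.7]
opening: 0.999
[[ 1.    -0.001  0.     0.001]
 [ 0.001  0.964  0.265 -0.068]
 [-0.    -0.265  0.964 -0.137]
 [ 0.     0.     0.     1.   ]] [ 0.48  0.53 -0.06  1.93  0.05  0.68 -1.07]
```

View pics/w1.png

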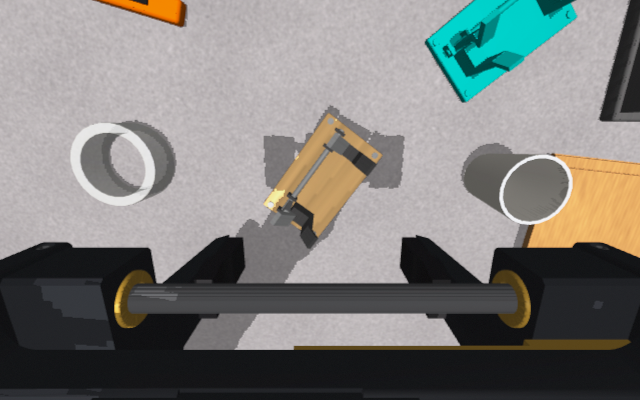

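The wrist view shows the plywood clip at (322,178). The bright jaw hinge is on the upper left at (320,160) and the dark prongs on the lower right at (355,155) and (300,225). The turquoise clip is at (500,40). Next I'll refine the clip pose with the plywood mask.

```bash
python3 - <<'E'
from h import *
c=load('w1.png'); im=cv2.imread('pics/w1.png'); h=cv2.cvtColor(im,cv2.COLOR_BGR2HSV)
m=cv2.inRange(h,(8,60,60),(35,255,255)); z=np.zeros_like(m); z[100:250,255:395]=m[100:250,255:395]
p=cv2.convexHull(cv2.findNonZero(z))[:,0].astype(float)
w=np.array([ray(c,q,.012)[:2] for q in p],np.float32)
(ctr,sz,an)=cv2.minAreaRect(w); print(ctr,sz,an)
for q in cv2.boxPoints((ctr,sz,an)): print(q,proj(c,[*q,.012]).round(1))
print(p.astype(int).tolist())
s=r.get_state(); print('to bar',delta([.438,.262,.247]).round(3))
E
```

```text
(0.4314363896846771, -0.25693875551223755) (0.08970779925584793, 0.14949461817741394) 59.6287727355957
[ 0.34426865 -0.25784498] [315.1 240.3]
[ 0.4732478  -0.33342955] [382.9 154.6]
[ 0.51860416 -0.25603253] [327.8 111.4]
[ 0.38962498 -0.18044797] [262.1 203.9]
[[382, 155], [380, 158], [377, 162], [328, 224], [320, 234], [317, 237], [299, 229], [296, 227], [271, 210], [267, 207], [263, 203], [265, 200], [294, 159], [326, 114], [328, 113], [329, 113], [331, 114], [363, 139], [377, 150]]
to bar [-0.517 -0.061 -0.001]
```

Rect fit is 149.5 x 89.7 mm, centre (0.4314, -0.2569), axis -30.4°. This agrees with the top view within 3 mm. Next, move over the bar.

```bash
python3 -m pendant '[[[0,0,0],[-0.517,-0.061,0],1],[[0,0,0],[-0.517,-0.061,0],1],[[0,0,0],[-0.517,-0.061,0],1],[[0,0,0],[-0.517,-0.061,0],1],[[0,0,0],[-0.517,-0.061,0],1],[[0,0,0],[-0.517,-0.061,0],1],[[0,0,0],[-0.517,-0.061,0],1],[[0,0,0],[-0.517,-0.061,0],1],[[0,0,0],[-0.517,-0.061,0],1],[[0,0,0],[-0.517,-0.061,0],1]]' >/dev/null;  python3 -m pendant '[[[0,0,0],[0,0,0],1],[[0,0,0],[0,0,0],1]]'; python3 - <<'E'
from h import *
d=snap('wrist','w2.png');print(d['s']['q'].round(2),delta([.438,.262,.247]).round(3))
E
```

```text
clock: 2.25
tool_pos: [0.4383, 0.2413, 0.2464]
eef_rot: [0.744, -0.668, 0.0, 0.0]
contact_force: [-0.3, -1.3, -0.2]
opening: 0.996
[-0.61  0.53  0.01  1.94 -0.01  0.67 -2.05] [-0.022 -0.002 -0.001]
```

View pics/w2.png

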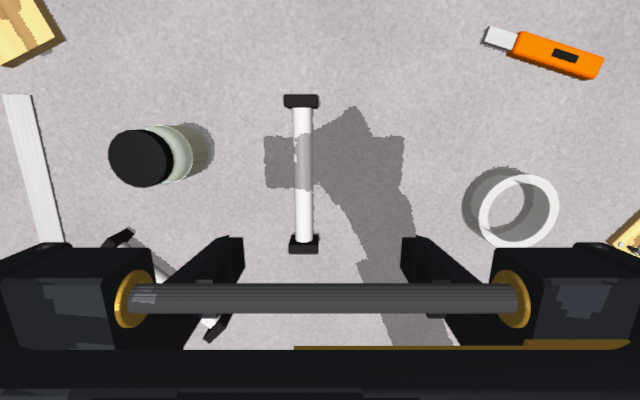

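The wrist view shows bar A from (300,101) to (304,244), with square black ends and a round light body. The tape is at (512,207), the glue at (150,158) and bar B at lower left (120,240). A is the rightmost of the two, so it is the one meant. Next I'll measure it precisely.

```bash
python3 - <<'E'
from h import *
c=load('w2.png'); g=cv2.imread('pics/w2.png',0)
L=[]
for v in range(115,230,3):
    if 132<v<192: continue
    u=np.where(g[v,280:330]>225)[0]
    if len(u)>8: L.append([280+(u.min()+u.max())/2,v,u.max()-u.min()+1])
L=np.array(L);print(len(L),L[[0,-1]])
w=np.array([ray(c,q[:2],.02)[:2] for q in L],np.float32)
vx,vy,x0,y0=cv2.fitLine(w,cv2.DIST_HUBER,0,.01,.01).ravel();print('axis deg',np.degrees(np.arctan2(vy,vx)),x0,y0)
m=(g<70).astype('uint8');m[:, :270]=0;m[:,335:]=0;m[:90]=0;m[256:]=0
n,l,st,ce=cv2.connectedComponentsWithStats(m)
E=[]
for i in range(1,n):
    if st[i,4]>100: print(st[i],ce[i]);
    # outer edge top of far block at row top (z=.04 or 0), print
    if st[i,4]>100:
        for v in(st[i,1],st[i,1]+st[i,3]):
            for z in(0,.04):print(v,z,ray(c,(ce[i][0],v),z).round(4))
E
```

```text
19 [[301. 115.  13.]
 [303. 229.  11.]]
axis deg 5.9627085 0.4290499 0.2656458
[284  95  34  14 420] [300.5952381  100.71904762]
95 0 [0.5413 0.2787 0.    ]
95 0.04 [0.5375 0.2755 0.04  ]
109 0 [0.5244 0.2773 0.    ]
109 0.04 [0.5224 0.2742 0.04  ]
[289 235  30  19 410] [303.48292683 245.9195122 ]
235 0 [0.3517 0.2583 0.    ]
235 0.04 [0.3678 0.2572 0.04  ]
254 0 [0.3218 0.2556 0.    ]
254 0.04 [0.3409 0.2548 0.04  ]
```

The block outer edges give x = 0.340..0.5375, about 199 mm along the bar (given: 200). So the centre is (0.439, 0.2667), axis 6.0°, and the tool yaw already matches within 0.2°. Descending.

```bash
python3 -m pendant '[[[0,0,0],[-0.025,-0.003,0.05],1],[[0,0,0],[-0.025,-0.003,0.10],1],[[0,0,0],[-0.025,-0.003,0.15],1],[[0,0,0],[-0.025,-0.003,0.19],1],[[0,0,0],[-0.025,-0.003,0.21],1],[[0,0,0],[-0.025,-0.003,0.21],1]]'; python3 - <<'E'
from h import *
print(delta([.439,.2667,.012]).round(4))
E
```

```text
clock: 2.9
tool_pos: [0.4375, 0.263, 0.0343]
eef_rot: [0.742, -0.67, 0.0, 0.003]
contact_force: [0.0, -0.4, 0.2]
opening: 0.998
[-0.0037 -0.002   0.0223]
```

```bash
python3 -m pendant '[[[0,0,0],[-0.003,-0.002,0.014],1],[[0,0,0],[-0.003,-0.002,0.022],1],[[0,0,0],[-0.003,-0.002,0.022],1],[[0,0,0],[-0.003,-0.002,0.022],0],[[0,0,0],[-0.003,-0.002,0.022],0],[[0,0,0],[-0.003,-0.002,0.022],0],[[0,0,0],[-0.003,-0.002,0.022],0],[[0,0,0],[-0.003,-0.002,0.022],0]]' 60;python3 -m pendant '[[[0,0,0],[0,0,0],0],[[0,0,0],[0,0,0],0]]'
```

```text
clock: 3.7
tool_pos: [0.4398, 0.2704, 0.0149]
eef_rot: [0.744, -0.668, 0.0, -0.0]
contact_force: [0.4, 0.1, 0.0]
opening: 0.566
clock: 3.9
tool_pos: [0.4397, 0.2703, 0.0147]
eef_rot: [0.744, -0.668, 0.0, 0.0]
contact_force: [-0.6, 0.9, 0.4]
opening: 0.39
```

```bash
python3 -m pendant '[[[0,0,0],[0,0,0],0],[[0,0,0],[0,0,0],0],[[0,0,0],[0,0,0],0],[[0,0,0],[0,0,0],0]]'; python3 -m pendant '[[[0,0,0],[0,0,-0.03],0],[[0,0,0],[0,0,-0.08],0],[[0,0,0],[0,0,-0.13],0],[[0,0,0],[0,0,-0.18],0],[[0,0,0],[0,0,-0.20],0],[[0,0,0],[0,0,-0.20],0]]'; python3 - <<'E'
from h import *
d=snap('wrist','w3.png');print(delta([.4314,-.2569,.2]).round(3),d['s']['q'].round(2))
E
```

```text
clock: 4.3
tool_pos: [0.4397, 0.2698, 0.0147]
eef_rot: [0.744, -0.669, 0.0, 0.0]
contact_force: [0.7, -1.8, 0.9]
opening: 0.256
clock: 4.9
tool_pos: [0.4411, 0.2718, 0.2175]
eef_rot: [0.744, -0.668, 0.001, -0.003]
contact_force: [1.0, 0.7, -2.8]
opening: 0.259
[0.524 0.065 0.014] [-0.65  0.59  0.01  1.93 -0.01  0.62 -2.09]
```

View pics/w3.png

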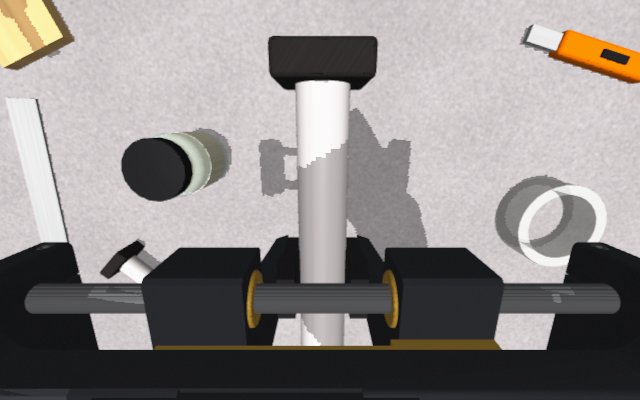

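Bar is gripped (24 mm opening), with its far block at (322,60) in view. I'll check its tilt in the grip by prediction against the known size.

```bash
python3 - <<'E'
from h import *
c=load('w3.png'); d=r.snapshot('wrist'); T=np.linalg.inv(d['T_tool_cam']); c['R']=T[:3,:3];c['t']=T[:3,3]
# expected image of block outer top edge & inner top edge in the tool frame, bar along -y
for cy in(-.095,-.1,-.105):
  for zb in(-.0055,-.012,.001): print(cy,zb,[proj(c,[x,y,zb-.02]).round(1).tolist() for x,y in((-.02,cy),(.02,cy),(-.02,cy+.014),(.02,cy+.014))])
g=cv2.imread('pics/w3.png',0)
for v in(100,120,210,225): 
    u=np.where(g[v,285:365]>(215 if v<150 else 0))[0]+285; e=np.abs(np.diff(g[v,285:365].astype(int))); print(v,285+np.argsort(e)[-4:],e.max())
E
```

```text
-0.095 -0.0055 [[263.8, 46.9], [376.1, 46.8], [265.9, 89.0], [374.2, 88.9]]
-0.095 -0.012 [[260.0, 41.6], [379.7, 41.5], [262.4, 86.6], [377.5, 86.5]]
-0.095 0.001 [[267.2, 51.6], [372.9, 51.5], [269.1, 91.2], [371.3, 91.1]]
-0.1 -0.0055 [[263.0, 31.1], [376.8, 31.0], [265.2, 74.3], [374.9, 74.2]]
-0.1 -0.012 [[259.1, 24.7], [380.5, 24.6], [261.5, 71.0], [378.3, 70.9]]
-0.1 0.001 [[266.5, 36.8], [373.6, 36.7], [268.5, 77.3], [371.8, 77.2]]
-0.105 -0.0055 [[262.2, 14.9], [377.5, 14.8], [264.5, 59.3], [375.5, 59.2]]
-0.105 -0.012 [[258.1, 7.2], [381.3, 7.1], [260.7, 54.8], [379.1, 54.7]]
-0.105 0.001 [[265.8, 21.6], [374.2, 21.5], [267.8, 63.2], [372.4, 63.1]]
100 [349 296 294 295] 27
120 [346 347 348 295] 28
210 [344 298 296 297] 43
225 [297 352 346 298] 54
```

```bash
python3 -m pendant '[[[0,0,0],[0.524,0.065,0],0],[[0,0,0],[0.524,0.065,0],0],[[0,0,0],[0.524,0.065,0],0],[[0,0,0],[0.524,0.065,0],0],[[0,0,0],[0.524,0.065,0],0],[[0,0,0.64],[0.524,0.065,0],0],[[0,0,0.64],[0.524,0.065,0],0],[[0,0,0.64],[0.524,0.065,0],0],[[0,0,0.64],[0.524,0.065,0],0],[[0,0,0.64],[0.524,0.065,0],0]]'; python3 -m pendant '[[[0,0,0],[0,0,0],0],[[0,0,0],[0,0,0],0],[[0,0,0],[0,0,0],0]]'; cat > a.py <<'E'
from h import *
import sys
s=r.get_state(); R=Ro.from_quat(s['eef_rot']).as_matrix(); x=R[:,0]
print('d',delta([.4314,-.2569,float(sys.argv[1])]).round(4),'turn',np.radians((np.degrees(np.arctan2(x[1],x[0]))+120.37)%360).round(4),'tilt',R[:,2].round(4),'F',s['contact_force'].round(1),s['moment'].round(2),'pos',s['tool_pos'].round(4),'op',round(s['opening'],3),'q',s['q'].round(2))
E
python3 a.py 0.11
```

```text
clock: 6.0
tool_pos: [0.4298, -0.2308, 0.2123]
eef_rot: [-0.494, 0.869, 0.002, -0.002]
contact_force: [1.9, 1.0, -2.3]
opening: 0.256
clock: 6.3
tool_pos: [0.4306, -0.2278, 0.2131]
eef_rot: [-0.497, 0.868, 0.002, -0.001]
contact_force: [0.3, 1.2, -2.2]
opening: 0.258
d [ 0.0248 -0.0158  0.103 ] turn 6.2821 tilt [-0.0033  0.0024 -1.    ] F [ 0.3  1.2 -2.2] [ 0.09 -0.01 -0.09] pos [ 0.4306 -0.2278  0.2131] op 0.258 q [ 0.34  0.57  0.08  2.01 -0.08  0.57 -1.62]
```

```bash
python3 -m pendant '[[[0,0,0],[0.025,-0.016,0.03],0],[[0,0,0],[0.025,-0.016,0.07],0],[[0,0,0],[0.025,-0.016,0.098],0],[[0,0,0],[0.025,-0.016,0.098],0],[[0,0,0],[0.025,-0.016,0.098],0]]'; python3 a.py 0.046; python3 - <<'E'
from h import *
snap('wrist','w4.png');snap('scene','s4.png');snap('top','t4.png')
im=cv2.imread('pics/s4.png');a=cv2.resize(im[180:270,195:295],(500,450),interpolation=2);b=cv2.imread('pics/t4.png');b=cv2.resize(b[170:260,370:460],(300,300),interpolation=2)
w=cv2.resize(cv2.imread('pics/w4.png'),None,fx=.46,fy=.46)
o=np.zeros((600,800,3),'uint8');o[:450,:500]=a;o[:300,500:]=b;o[416:600,500:794]=w;cv2.imwrite('pics/m4.png',o)
E
```

```text
clock: 6.8
tool_pos: [0.4327, -0.2577, 0.1166]
eef_rot: [-0.497, 0.868, 0.001, -0.0]
contact_force: [0.1, -0.1, -2.9]
opening: 0.257
d [0.     0.0014 0.0706] turn 6.2826 tilt [-0.0011  0.0013 -1.    ] F [ 0.1 -0.1 -2.9] [ 0.07 -0.08 -0.  ] pos [ 0.4327 -0.2577  0.1166] op 0.257 q [ 0.42  0.75  0.04  2.04 -0.09  0.35 -1.57]
```

View pics/m4.png

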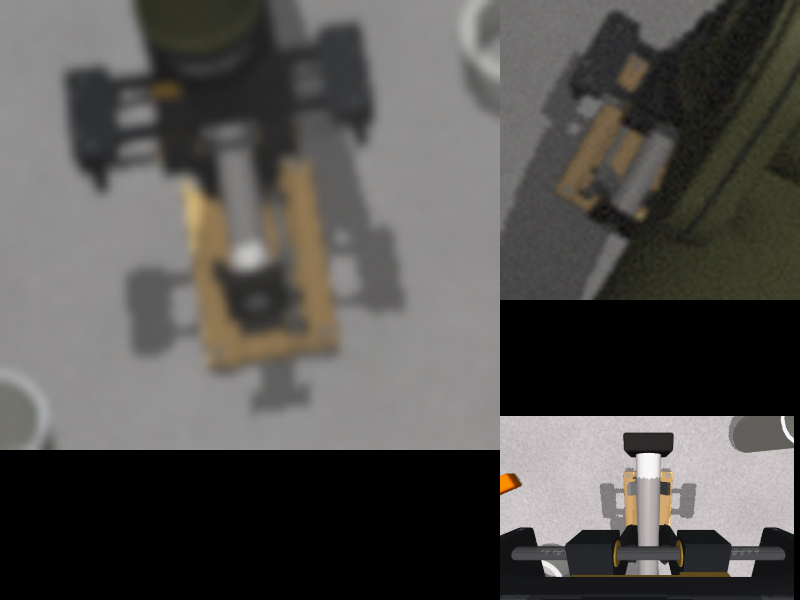

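The picture shows the bar parallel over the clip, with the wrist panel's bar (649,490) centred on the base (648). The blocks are clear of the forks. Pressing down slowly.

```bash
python3 -m pendant '[[[0,0,0],[0,0.001,0.010],0],[[0,0,0],[0,0.001,0.020],0],[[0,0,0],[0,0.001,0.026],0],[[0,0,0],[0,0.001,0.032],0],[[0,0,0],[0,0.001,0.038],0],[[0,0,0],[0,0.001,0.042],0],[[0,0,0],[0,0.001,0.042],0]]'; python3 a.py 0.046;
```

```text
clock: 7.65
tool_pos: [0.4313, -0.2587, 0.0741]
eef_rot: [-0.496, 0.868, 0.0, -0.0]
contact_force: [0.1, 0.5, -3.1]
opening: 0.256
d [-0.0015  0.0008  0.0281] turn 6.28 tilt [-8.e-04  4.e-04 -1.e+00] F [ 0.1  0.5 -3.1] [ 0.03  0.01 -0.04] pos [ 0.4313 -0.2587  0.0741] op 0.256 q [ 0.43  0.83  0.03  2.06 -0.09  0.25 -1.56]
```

```bash
python3 -m pendant '[[[0,0,0],[-0.001,0.001,0.004],0],[[0,0,0],[-0.001,0.001,0.008],0],[[0,0,0],[-0.001,0.001,0.012],0],[[0,0,0],[-0.001,0.001,0.015],0]]'; python3 a.py 0.046;  python3 -m pendant '[[[0,0,0],[0,0,0.003],0],[[0,0,0],[0,0,0.006],0],[[0,0,0],[0,0,0.009],0]]'; python3 a.py 0.046
```

```text
clock: 8.05
tool_pos: [0.4324, -0.2576, 0.0604]
eef_rot: [-0.496, 0.868, -0.001, 0.001]
contact_force: [0.1, 0.9, 3.2]
opening: 0.257
d [-0.0001  0.0013  0.0144] turn 6.2807 tilt [ 0.0027 -0.0011 -1.    ] F [0.1 0.9 3.2] [ 0.13 -0.15  0.06] pos [ 0.4324 -0.2576  0.0604] op 0.257 q [ 0.43  0.86  0.03  2.07 -0.1   0.21 -1.56]
clock: 8.35
tool_pos: [0.4318, -0.2572, 0.0505]
eef_rot: [-0.496, 0.868, -0.0, 0.0]
contact_force: [1.5, 0.3, -1.1]
opening: 0.261
d [-0.0001  0.0005  0.0045] turn 6.2805 tilt [ 9.e-04  0.e+00 -1.e+00] F [ 1.5  0.3 -1.1] [ 0.23 -0.35  0.1 ] pos [ 0.4318 -0.2572  0.0505] op 0.261 q [ 0.43  0.88  0.02  2.07 -0.1   0.19 -1.56]
```

```bash
python3 -m pendant '[[[0,0,0],[0,0,0.002],0],[[0,0,0],[0,0,0.004],0],[[0,0,0],[0,0,0.004],0]]'; python3 a.py 0.046;  python3 -m pendant '[[[0,0,0],[0,0,0.001],0],[[0,0,0],[0,0,0.003],0],[[0,0,0],[0,0,0.003],0]]'; python3 a.py 0.046
```

```text
clock: 8.65
tool_pos: [0.4311, -0.2569, 0.0466]
eef_rot: [-0.496, 0.868, 0.0, -0.0]
contact_force: [1.0, 2.4, 0.9]
opening: 0.258
d [-0.0001 -0.0002  0.0006] turn 6.2807 tilt [-5.e-04  8.e-04 -1.e+00] F [1.  2.4 0.9] [ 0.47 -0.31  0.1 ] pos [ 0.4311 -0.2569  0.0466] op 0.258 q [ 0.43  0.89  0.02  2.07 -0.1   0.19 -1.56]
clock: 8.95
tool_pos: [0.4312, -0.2569, 0.0463]
eef_rot: [-0.496, 0.868, -0.0, 0.0]
contact_force: [-2.7, 4.7, 30.2]
opening: 0.255
d [-0.0001 -0.0002  0.0003] turn 6.2805 tilt [ 1.e-03  2.e-04 -1.e+00] F [-2.7  4.7 30.2] [1.09 0.32 0.07] pos [ 0.4312 -0.2569  0.0463] op 0.255 q [ 0.43  0.89  0.02  2.07 -0.1   0.18 -1.56]
```

The bar bottomed out at TCP z 0.0463, so bar z is about 0.0516 (target 0.052), with 30 N. I'll ease off, tug lightly upward to test the jaw, and look.

```bash
python3 -m pendant '[[[0,0,0],[0,0,-0.002],0],[[0,0,0],[0,0,-0.003],0],[[0,0,0],[0,0,-0.003],0]]'; python3 -m pendant '[[[0,0,0],[0,0,-0.001],0],[[0,0,0],[0,0,-0.002],0],[[0,0,0],[0,0,-0.002],0]]';python3 -m pendant '[[[0,0,0],[0,0,0.002],0],[[0,0,0],[0,0,0.002],0]]'; python3 - <<'E'
from h import *
snap('wrist','w5.png')
im=cv2.imread('pics/w5.png')[60:300,220:420];cv2.imwrite('pics/c5.png',cv2.resize(im,(500,600),interpolation=2))
E
```

```text
clock: 9.25
tool_pos: [0.4311, -0.2569, 0.0466]
eef_rot: [-0.496, 0.868, 0.0, -0.0]
contact_force: [0.7, 3.1, 4.3]
opening: 0.258
clock: 9.55
tool_pos: [0.4311, -0.2569, 0.0481]
eef_rot: [-0.496, 0.868, 0.001, -0.0]
contact_force: [2.1, 2.2, -8.1]
opening: 0.257
clock: 9.75
tool_pos: [0.4313, -0.257, 0.0467]
eef_rot: [-0.496, 0.868, 0.0, 0.0]
contact_force: [2.0, 3.4, -3.0]
opening: 0.259
```

View pics/c5.png

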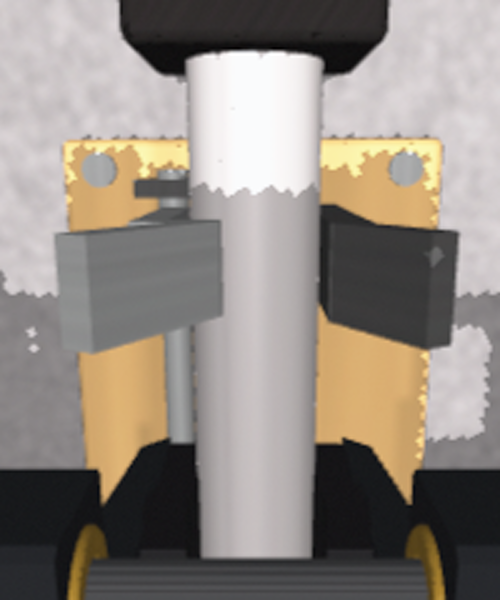

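The bright jaw's hook at (222,270) overhangs the bar's left edge (192), and an 8 N upward tug moved it only about 1.5 mm. It is home and latched. Press lightly once more, release and lift away.

```bash
python3 -m pendant '[[[0,0,0],[0,0,0.002],0],[[0,0,0],[0,0,0.002],0],[[0,0,0],[0,0,0],0.7],[[0,0,0],[0,0,0],0.7],[[0,0,0],[0,0,0],0.7],[[0,0,0],[0,0,0],0.7],[[0,0,0],[0,0,0],0.7],[[0,0,0],[0,0,0],0.7],[[0,0,0],[0,0,0],0.7]]'; python3 -m pendant '[[[0,0,0],[0,0,-0.015],0.7],[[0,0,0],[0,0,-0.04],0.7],[[0,0,0],[0,0,-0.08],0.7],[[0,0,0],[0,0,-0.12],0.7],[[0,0,0],[0,0,-0.16],0.7],[[0,0,0],[0,0,-0.16],0.7],[[0,0,0],[0,0,-0.16],0.7]]'; python3 - <<'E'
from h import *
snap('wrist','w6.png')
E
```

```text
clock: 10.7
tool_pos: [0.4312, -0.2575, 0.0466]
eef_rot: [-0.496, 0.868, -0.0, -0.0]
contact_force: [-0.4, -1.0, 0.2]
opening: 0.705
clock: 11.4
tool_pos: [0.4315, -0.2575, 0.2074]
eef_rot: [-0.496, 0.868, -0.001, 0.001]
contact_force: [0.7, -0.2, 0.3]
opening: 0.698
```

View pics/w6.png

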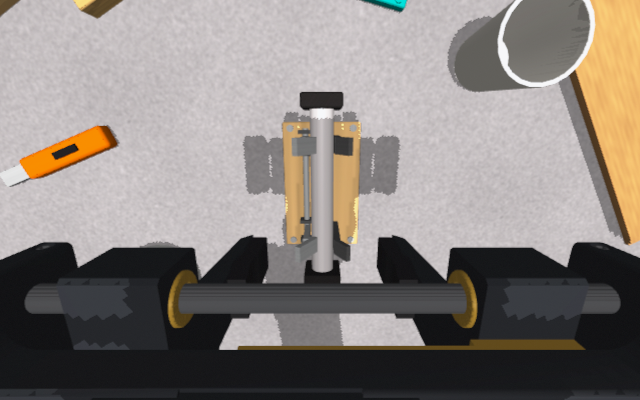

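The bar lies in both forks, at (322,145) and (322,245), parallel to the base, and the jaw hooks overlap its left side. The gripper is clear and reads zero force. Handing in.

```bash
python3 -c "
from plant import r
print(r.finish_job(), r.get_state()['contact_force'])"
```

```text
the job is handed in; nothing more can be done
the job is handed in; nothing more can be done
```

The bar is in the plywood holder, pressed home and released, and I handed the job in at about 11.5 s. I used the rightmost of the two identical bars, gripped it at its middle and lowered it level between the forks. No verdict was reported.

- **Seating:** the bar bottomed out at 30 N with its centre at about 51.6 mm (target 52 mm). The gripper was within 1 mm of the seat sideways. This height comes from the gripper position and assumes the bar had not slipped in the grip.
- **Jaw:** with the fingers still on the bar, it held against an 8 N upward tug, rising about 1.5 mm and going back. The close-up showed the hook over the bar at the fork in view. I did not measure the jaw angle directly.
- **After release:** the last picture shows the bar in both forks and parallel to the base. The gripper was about 0.16 m above it with near-zero force.
- **Disagreements:** just after the grasp, the bar's end looked up to 4 mm low, but it went in without trouble. The sloping jaw tops showed little force (about 6 N above the held weight), though I read it only between short moves, so a peak could have been missed.
- **Bystanders:** I saw no contact with the other objects, but I did not measure their positions afterwards.

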